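Stop-button check at the test bench

TASK

Do the stop check at the test bench using the fingertips only, gripping nothing: press the mushroom stop button all the way in until it latches, then push its raised wing round clockwise (seen from above) until the button springs back out. After that press the round reset button on the control box fully in and let it come up; leave the square button alone and everything else on the bench where it stands.

Things in the scene. Friction and masses are not known exactly. Their poses are not given: they have to be found in the camera images.
- stop_top (a point): Middle of the top of the stop button's wing, on its axis; x along the wing, z up; moves with the head. Fixed grey box 80 x 80 x 62 mm; on it a black mushroom head, diameter 64 mm, topped by a straight upright aluminium wing 56 mm long, 9 mm thick, 18 mm high over the cap's middle. The wing's top is 116 mm above the bench with the button out, 109 latched.
- stop_push (a joint): How far the mushroom head is pushed in, m: 0 = out, 0.011 = hard stop. Pressing takes up to about 9 N (spring plus latch). Pushed past about 0.009 it latches and rests at 0.007 when let go; when released it springs out to 0 by itself.
- stop_twist (a joint): Clockwise turn of the mushroom head seen from above, rad: 0 = rest, 0.9 = end stop; it does not turn anticlockwise past 0. A weak spring (0.02 to 0.08 N m) brings it back to 0. A latched button comes free at about 0.35 to 0.45 rad; the head then rises 7 mm.
- reset_top (a point): Centre of the top face of the round reset button (grey cap, diameter 28 mm, in a round black collar of diameter 44 mm; the cap stands 10 mm proud of the collar, its top 72 mm above the bench), on the control box: a fixed aluminium box 110 x 150 mm, 50 mm high, with a small white lamp near one long edge. z up.
- reset (a joint): How far the round reset button is pressed, m: 0 = out, 0.006 = fully in (5 N). Spring return, no latch.
- square_top (a point): Centre of the top face of the square button to be left alone (grey cap 28 x 28 mm in a square black collar 44 mm), on the same control box, 76 mm from the reset button, top 72 mm above the bench.
- square (a joint): How far the square button is pressed, m: 0 = out, 0.006 = fully in.
- bottle: Bystander: white solvent bottle, diameter 52 mm, 105 mm high, standing between the stop station and the control box. Origin: centre of its underside.
- crimper: Bystander: crimping pliers with orange handles, 156 mm long, 70 mm wide, 18 mm high, lying on the right, near the robot. Origin: at the pivot, on the bench; x towards the jaws.
- connector: Bystander: black connector block 22 x 30 x 15 mm just beyond the stop station. Origin: centre of its underside.
- adapter: Bystander: black plug adapter 32 x 44 x 28 mm just beyond the control box. Origin: centre of its underside.
- screwdriver: Bystander: screwdriver 180 mm long with a blue handle, lying on the left. Origin: on the bench under the tool.
- bin: Bystander: open blue parts bin 120 x 90 x 50 mm on the right. Origin: centre of its underside.
There are look-alikes about, which are no part of the job. What is shaped like the part that bears reset_top but pink or yellow is not meant. Leave any purple look-alike of the part that bears stop_top alone.

How it is judged:
By the outcome, as a careful person would: the job done as asked, in the order asked, and still so for the second after the job is handed in, with the robot touching nothing.
It also fails if it takes over 42 s, if anything falls off the work surface, if the arm or the gripper's body presses on something with over 40 N, if the wrist force passes 120 N, or if a joint passes its speed limit or range.

ROBOT

A 6-joint arm with a two-finger parallel gripper is mounted at the origin on the work surface. World frame = base frame: x ahead of the robot, y to its left, z up, the work surface at z = 0. Lengths are in m, angles in rad, forces in N, time in s.
With the tool pointing down it reaches from about 0.375 to 0.9 m from the base axis. Payload 3.1 kg.
Tool frame: the origin (TCP) lies on the centre line of the jaws, within the pads' length; the fingertips stand 22 mm ahead of it and the grasp point (between the pads) lies 3 mm ahead of it; z points along the fingers, x is the direction in which the jaws open and shut, and the axes are right-handed (so a half turn about z gives the same grasp; the last joint's range is limited). The gripper opens to 87 mm and grips with 3 to 60 N. Pads are 19 mm wide; open, the fingers measure 117 mm over their backs; the gripper's body (75 mm by 190 mm) begins 51 mm behind the grasp point.
Start: joints at [0.999, 0.527, 1.433, -0, 1.181, -0.178], TCP at [0.24, 0.577, 0.222] pointing down, gripper open.
Joint ranges: [-3.08, 3.08], [-0.75, 2.2], [0.22, 2.44], [-1.43, 4.57], [0, 2.65], [-2.85, 2.85]. Speed limits (rad/s): [2.79, 2.79, 3.14, 3.14, 3.14, 3.14].

INTERFACE

Orientations are given as a unit quaternion [x, y, z, w].
In Python, from rig import robot, camera, order gives the robot as it stands.
- The arm moves only by the shell command python3 -m pendant 'ROWS' [OPENING] [FORCE]. ROWS is JSON, a list of rows, each a list of 2 entries, a list of its own where there are three numbers: the shift along the tool's x, y, z in mm, then the turn about the tool's z in degrees. A call has 1 to 8 rows; each row shifts and turns the commanded pose from where the row before left it, along the tool's axes as they then stand; what a row does not reach is not made up. A row lasts 1/8 s, in which the tool goes at most 62.5 mm and 10.7 degrees, less where a joint would pass 70% of its speed; a pose out of reach is approached as far as the arm can. A call with a gripper value outside its range is refused whole. OPENING is the finger opening in mm, from 0 to 87, set as the call begins (- or left out, the last holds). The fingers move at their own pace and stop on an object; FORCE is the grip in N (left out, the last holds). Time passes only in rows, so rows that do not move let the fingers close. It gives the time, the measured TCP pose, the force and the opening at its end, in the units of the state.
- robot.get_obs(): the state, without advancing time (a new reading comes with each control period).
- camera(name): name is "scene" or "top" or "wrist"; returns a dict with "pixels" (384x512x3 uint8, blue, green, red), "mtx" (3x3 intrinsics, pixels), "R" (3x3) and "t" (3): a world point X has camera coordinates R X + t. Camera axes: x right, y down, z forward; pixel columns grow to the right and rows downward; lengths in m; the calibration is good to about 2 mm. A picture is of the moment at which its call begins. There is no depth.
- order.hand_in(): hands the job in, once; it reports no verdict.
The state is a dict: "time": time; "q": joint angles; "joint_velocities": joint speeds; "joint_torque": joint torques, N m; "position": TCP position; "tool_rot": TCP orientation; "ft_force": force on the tool from outside, world axes, zero at the start; "moment": the same for the moment, N m; "grip_width": finger opening in m.
Only numpy, scipy, OpenCV 4.12 (cv2) and the standard library are available. Lean on these libraries where they do the work, as an engineer would, in place of code of your own. Each camera call takes 0.05 s, during which the arm holds its last target. There are 200 camera calls.

## Working session

There is one attempt and no reset: what is moved stays moved. The work goes in short steps, Python scripts to look and compute and a shell command to move; the robot and the scene stay as the last step left them, time stands still between calls to the robot, and variables do not carry over. Pictures are saved under pics/ and viewed, about 8 in all and at most 12, crops included, and the job is handed in when it is done.

```bash
mkdir -p pics; ls
python3 - <<'E'
from rig import robot,camera
import cv2,pickle
o=robot.get_obs(); print(o)
d={}
for n in("scene","top"):
    c=camera(n); d[n]=c; cv2.imwrite(f"pics/{n}1.png",c["pixels"]); print(n,c["mtx"].tolist(),c["R"].tolist(),c["t"].tolist())
pickle.dump(d,open("cams.pkl","wb"))
E
```

```text
pics
{'time': 0.0, 'q': array([ 9.98497606e-01,  5.28457080e-01,  1.43388263e+00, -1.46299482e-05,
        1.18137308e+00, -1.78521944e-01]), 'joint_velocities': array([ 0.0009381 , -0.00150554,  0.0005768 , -0.00101973,  0.00044381,
        0.00027338]), 'joint_torque': array([ 1.74672947e-03, -4.40044999e+01, -1.76593423e+01,  6.32582442e-02,
        5.82715985e-02, -1.79646613e-04]), 'position': array([0.23939401, 0.57655847, 0.22118346]), 'tool_rot': array([ 8.31766846e-01,  5.55124121e-01, -9.69523871e-04,  4.28746889e-04]), 'ft_force': array([-0.73414682,  0.22464675,  0.05620563]), 'moment': array([-0.00771021, -0.00822322, -0.00091425]), 'grip_width': 0.08690950520637766}
scene [[346.6526619722891, 0.0, 256.0712443498698], [0.0, 346.6526619722891, 193.11089162781224], [0.0, 0.0, 1.0]] [[-0.32824077644515576, 0.9445025894521368, -0.013147288575570517], [0.5909987882938332, 0.19449095853652681, -0.7828752769648328], [-0.7368706975541246, -0.26474162038816484, -0.6220397491481928]] [0.19092626455181483, -0.22122376798430882, 1.430064218727775]
top [[475.88012386495325, 0.0, 257.8657575968065], [0.0, 475.88012386495325, 201.34326613376723], [0.0, 0.0, 1.0]] [[0.02034853412468003, -0.9997927038422249, 0.0006974975483530097], [-0.994936787777073, -0.0203183699650058, -0.09842739542324823], [0.09842116381559429, 0.0013088872443326096, -0.9951439902483286]] [-0.015866155883019928, 0.5027846931606431, 1.294460192072637]
```

View pics/top1.png

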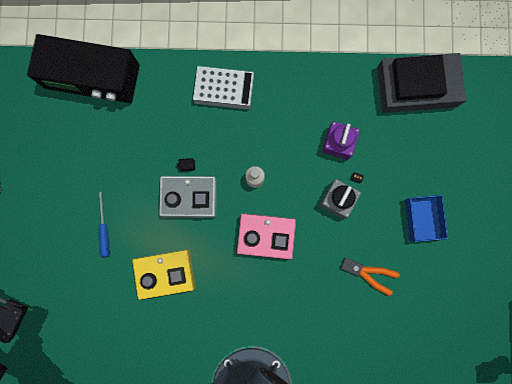

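View pics/scene1.png

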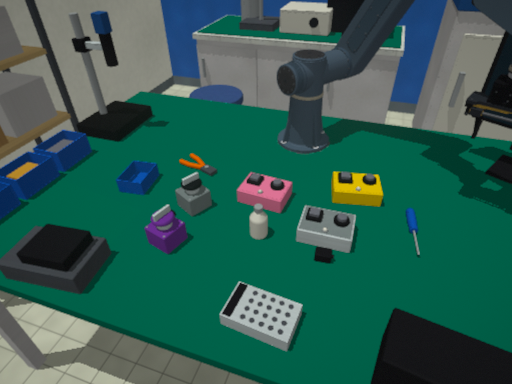

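Stop-station candidates are grey at top (342,198) and purple at (342,140); grey is the one meant. Control boxes are aluminium at (188,197), pink at (266,237) and yellow at (163,275); I want aluminium. Its round button is at (173,199) and its square one at (201,199). I'll confirm this in one enlarged crop.

Run:
```python
import pickle,cv2,numpy as np
d=pickle.load(open("cams.pkl","rb"))
p=d["top"]["pixels"]
a=cv2.resize(p[165:235,145:225],None,fx=5,fy=5,interpolation=cv2.INTER_CUBIC)
b=cv2.resize(p[165:235,305:385],None,fx=5,fy=5,interpolation=cv2.INTER_CUBIC)
cv2.imwrite("pics/crop1.png",np.hstack([a,b]))
```

```text
(no output)
```

View pics/crop1.png

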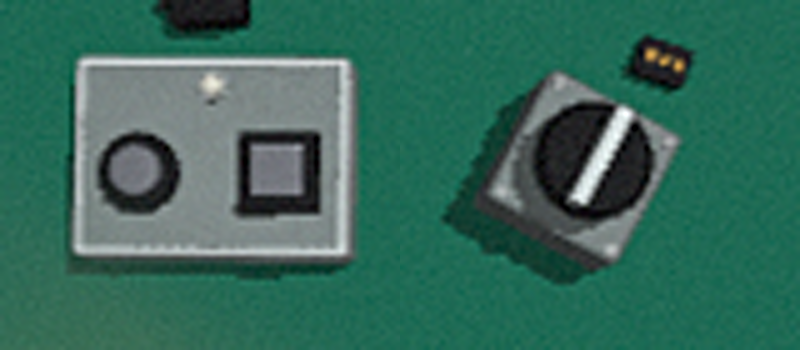

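The crop confirms both: the aluminium box has its round button on the left, at top (172,198.5), and the grey station's wing runs (350,186.5) to (340,206).

```bash
cat > h.py <<'E'
import numpy as np
from scipy.spatial.transform import Rotation as Ro
def ray(c,u,v,z):
    d=c["R"].T@np.linalg.inv(c["mtx"])@[u,v,1]; o=-c["R"].T@c["t"]
    return o+d*(z-o[2])/d[2]
def proj(c,X):
    p=c["mtx"]@(c["R"]@np.array(X)+c["t"]); return p[:2]/p[2]
def totool(o,target,yaw_wing=None):
    R=Ro.from_quat(o["tool_rot"]).as_matrix()
    d=R.T@(np.array(target)-o["position"])*1000
    print("tool xyz shift mm",d.round(1),"tool x yaw deg",np.degrees(np.arctan2(R[1,0],R[0,0])).round(1), "pos",o["position"].round(4),"f",o["ft_force"].round(1),"t",o["time"])
E
python3 - <<'E'
import pickle,numpy as np
from h import *
from rig import robot
d=pickle.load(open("cams.pkl","rb")); T=d["top"]; S=d["scene"]
a=ray(T,349.4,186.2,.116); b=ray(T,339.4,205.6,.116); c=(a+b)/2
print("wing",a,b,c,np.linalg.norm(a-b),"yaw",np.degrees(np.arctan2(*(a-b)[1::-1])))
r=ray(T,171.4,198.2,.072); s=ray(T,199.8,198.2,.072)
print("reset",r,"sq",s,np.linalg.norm(r-s))
print("scene px wing",proj(S,a),proj(S,b),"reset",proj(S,r),proj(S,s))
o=robot.get_obs()
totool(o,[c[0],c[1],.16]); totool(o,[r[0],r[1],.12])
E
```

```text
wing [ 0.53819892 -0.24179355  0.116     ] [ 0.487252   -0.21608948  0.116     ] [ 0.51272546 -0.22894152  0.116     ] 0.057063893056012546 yaw -26.77215153436993
reset [0.50206012 0.22565921 0.072     ] sq [0.5036109  0.14973902 0.072     ] 0.07593602003166547
scene px wing [183.16889511 179.2530497 ] [198.74892029 171.41398227] reset [342.52513522 215.97050917] [315.15560549 210.59953039]
tool xyz shift mm [-638.9  561.5   62.3] tool x yaw deg 67.4 pos [0.2394 0.5766 0.2213] f [-0.7 -0.2  0.1] t 0.1
tool xyz shift mm [-223.1  377.2  101.5] tool x yaw deg 67.4 pos [0.2394 0.5766 0.2213] f [-0.7 -0.2  0.1] t 0.1
```

Run:
```python
import pickle,cv2,numpy as np
d=pickle.load(open("cams.pkl","rb"))
p=d["scene"]["pixels"]
a=cv2.resize(p[165:235,160:230],None,fx=5,fy=5,interpolation=cv2.INTER_CUBIC)
b=cv2.resize(p[195:265,295:365],None,fx=5,fy=5,interpolation=cv2.INTER_CUBIC)
cv2.imwrite("pics/crop2.png",np.hstack([a,b]))
```

```text
(no output)
```

View pics/crop2.png

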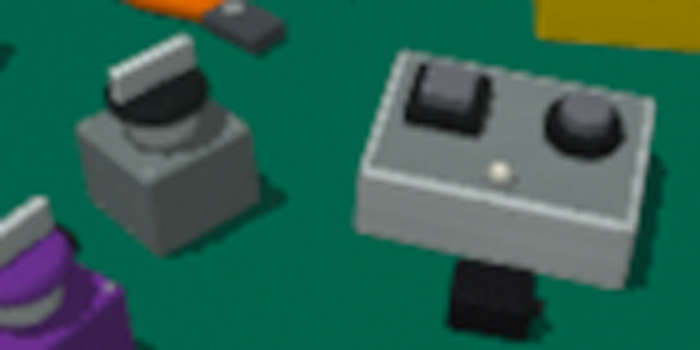

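The scene view agrees with the top estimates to about 1.5 px. Next I'll go over the stop station with the fingers closed.

```bash
python3 -m pendant '[[[-38,33,0],0],[[-38,33,0],0],[[-38,33,0],0],[[-38,33,0],0],[[-38,33,0],0],[[-38,33,0],0],[[-38,33,0],0],[[-38,33,0],0]]' 0 10
python3 -m pendant '[[[-38,33,0],0],[[-38,33,0],0],[[-38,33,0],0],[[-38,33,0],0],[[-38,33,0],0],[[-38,33,0],0],[[-38,33,0],0],[[0,0,0],4]]'
python3 - <<'E'
from h import *
from rig import robot
totool(robot.get_obs(),[.5127,-.2289,.150])
E
```

```text
time: 1.1
position: [0.3671, 0.1936, 0.2221]
tool_rot: [0.832, 0.555, 0.0, 0.0]
ft_force: [0.4, 0.0, 0.5]
grip_width: 0.0148
time: 2.1
position: [0.4799, -0.1431, 0.222]
tool_rot: [0.852, 0.523, 0.0, 0.001]
ft_force: [-0.4, 0.1, -0.6]
grip_width: 0.0005
tool xyz shift mm [-61.6  67.9  72.2] tool x yaw deg 63.1 pos [ 0.4799 -0.1431  0.222 ] f [-0.4  0.1 -0.6] t 2.1
```

```bash
python3 -m pendant '[[[-31,34,0],0],[[-31,34,0],0],[[0,0,26],0],[[0,0,26],0],[[0,0,10],0],[[0,0,0],0]]'
python3 - <<'E'
from h import *
from rig import robot,camera
import cv2
o=robot.get_obs(); totool(o,[.5127,-.2289,.150])
w=camera("wrist"); s=camera("scene"); t=camera("top")
a=cv2.resize(w["pixels"],(512,384))
R=[proj(s,[.5127,-.2289,.116])]
b=cv2.resize(s["pixels"][135:235,150:250],(288,288),interpolation=cv2.INTER_CUBIC)
im=np.zeros((384,800,3),np.uint8); im[:,:512]=a; im[:288,512:]=b
cv2.imwrite("pics/c3.png",im)
for n,X in (("axis",[.5127,-.2289,.116]),("a",[.5382,-.2418,.116]),("b",[.4872,-.2161,.116]),("tip",list(o["position"]-[0,0,.022]))): print(n,proj(w,X))
E
```

```text
time: 2.85
position: [0.5109, -0.2246, 0.1596]
tool_rot: [0.851, 0.526, -0.0, -0.001]
ft_force: [0.4, 0.8, 1.1]
grip_width: 0.0006
tool xyz shift mm [-3.   3.5  9.5] tool x yaw deg 63.4 pos [ 0.5109 -0.2246  0.1596] f [0.4 0.8 1.1] t 2.85
axis [253.94689287 217.19305487]
a [253.87100303 253.15252471]
b [253.9015618  178.91147939]
tip [258.07472577 222.82504754]
```

View pics/c3.png

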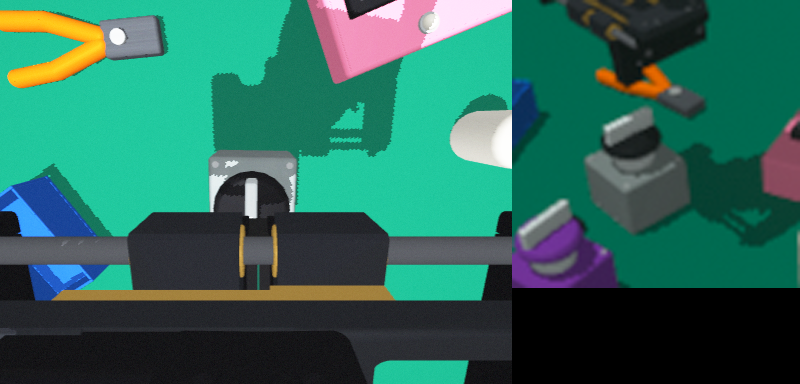

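The wrist view shows the wing lined up with tool y at column 251, about 1.5 mm to −x of my estimate. I'll correct for that and press.

```bash
python3 -m pendant '[[[-4.5,3.5,0],0],[[0,0,20],0],[[0,0,4],0],[[0,0,4],0],[[0,0,3],0],[[0,0,1.5],0],[[0,0,1],0],[[0,0,0],0]]'
```

```text
time: 4.0
position: [0.5124, -0.2306, 0.1267]
tool_rot: [0.851, 0.526, 0.0, 0.0]
ft_force: [-0.1, -0.4, 0.0]
grip_width: 0.0006
```

The force reads zero at full depth, so I'll look.

Run:
```python
from h import *
from rig import robot,camera
import cv2
o=robot.get_obs(); print(o["ft_force"],o["position"])
w=camera("wrist"); s=camera("scene"); t=camera("top")
a=cv2.resize(w["pixels"][120:312,140:396],(400,300),interpolation=cv2.INTER_CUBIC)
b=cv2.resize(s["pixels"][135:215,150:230],(400,400),interpolation=cv2.INTER_CUBIC)
im=np.zeros((400,800,3),np.uint8); im[:300,:400]=a; im[:,400:]=b
cv2.imwrite("pics/c4.png",im)
```

```text
[-0.10219602 -0.42159918  0.00559318] [ 0.51244087 -0.23061585  0.12671731]
```

View pics/c4.png

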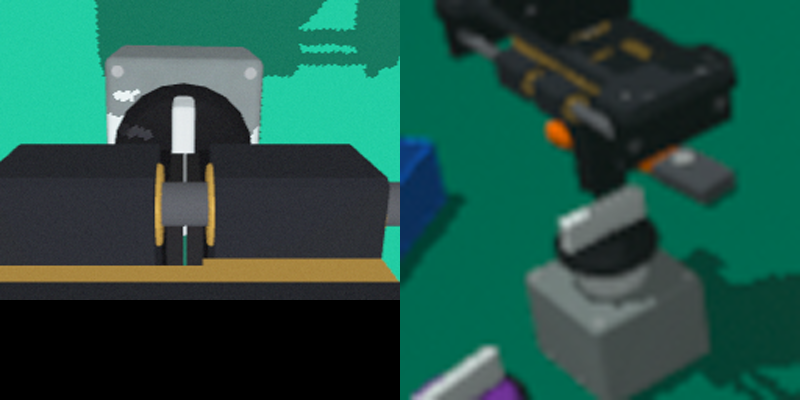

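Run:
```python
from h import *
from rig import robot,camera
import cv2
o=robot.get_obs(); print(o["ft_force"],o["moment"],o["joint_torque"])
s=camera("scene"); w=camera("wrist")
f=lambda p:((p-[150,135])*5+[400,0]).round()
R=Ro.from_quat(o["tool_rot"]).as_matrix()
for z in(.105,.109,.116):
  for n,X in(("c",[.5115,-.2305]),("a",[.537,-.2434]),("b",[.486,-.2177])): print(z,n,f(proj(s,X+[z])),proj(w,X+[z]).round(1))
for dx in(-15,15):
  for dy in(-9.5,9.5):
    X=o["position"]+R@np.array([dx,dy,22])/1000; print("tip",dx,dy,f(proj(s,X)),proj(w,X).round(1))
```

```text
[0.13448519 0.07956261 0.26427787] [-0.00726627 -0.03145395 -0.03821937] [ 9.44740132e-04 -4.11470354e+01 -1.28242663e+01 -3.76767141e-02
  7.03769596e-02 -1.75484774e-05]
0.105 c [606. 215.] [257.6 221.6]
0.105 a [567. 235.] [257.4 261.4]
0.105 b [644. 195.] [257.7 178.9]
0.109 c [606. 209.] [257.6 223.7]
0.109 a [566. 229.] [257.4 264.2]
0.109 b [644. 190.] [257.7 180.2]
0.116 c [604. 200.] [257.6 227.7]
0.116 a [564. 220.] [257.4 269.5]
0.116 b [642. 180.] [257.7 182.7]
tip -15 -9.5 [604. 199.] [235. 209.]
tip -15 9.5 [578. 212.] [235.5 236.3]
tip 15 -9.5 [633. 219.] [281.2 209. ]
tip 15 9.5 [607. 233.] [280.6 236.3]
```

The force is still about 0, so the tips are probably just above the wing. I'll step down gently and watch the force.

```bash
python3 -m pendant '[[[0,0,2],0],[[0,0,0],0]]'; python3 -m pendant '[[[0,0,2],0],[[0,0,0],0]]'
python3 - <<'E'
from h import *
from rig import robot,camera
import cv2
o=robot.get_obs(); print(o["ft_force"],o["position"])
w=camera("wrist"); s=camera("scene")
a=cv2.resize(w["pixels"][150:270,200:320],(400,400),interpolation=cv2.INTER_CUBIC)
b=cv2.resize(s["pixels"][155:195,170:210],(400,400),interpolation=cv2.INTER_CUBIC)
cv2.imwrite("pics/c5.png",cv2.convertScaleAbs(np.hstack([a,b]),alpha=2.0))
E
```

```text
time: 4.5
position: [0.5122, -0.2305, 0.1244]
tool_rot: [0.851, 0.526, -0.0, -0.0]
ft_force: [-0.1, 0.7, 0.8]
grip_width: 0.0009
time: 4.75
position: [0.5122, -0.2305, 0.1224]
tool_rot: [0.851, 0.526, -0.0, -0.0]
ft_force: [0.6, -1.4, 0.3]
grip_width: 0.0007
[ 0.6262517  -1.39260972  0.28971793] [ 0.51223869 -0.23050549  0.12241186]
```

View pics/c5.png

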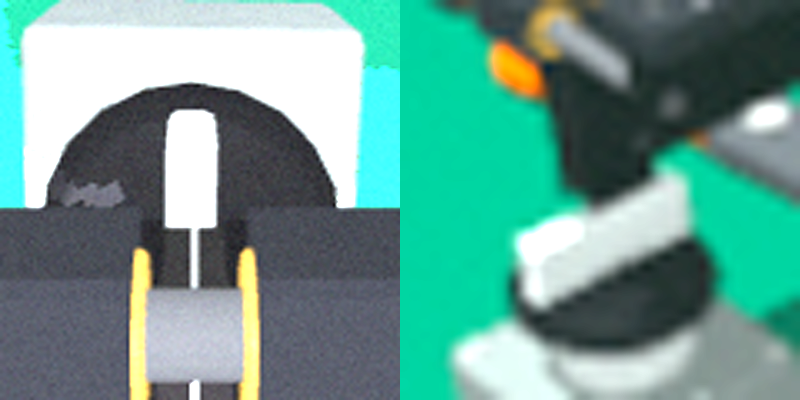

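```bash
python3 -m pendant '[[[0,0,2],0],[[0,0,0],0]]'|grep -E "pos|force"; python3 -m pendant '[[[0,0,2],0],[[0,0,0],0]]'|grep -E "pos|force"; python3 -m pendant '[[[0,0,2],0],[[0,0,0],0]]'|grep -E "pos|force"
```

```text
position: [0.5122, -0.2305, 0.1205]
ft_force: [0.4, 0.2, 0.5]
position: [0.5123, -0.2305, 0.1185]
ft_force: [0.4, -0.0, -0.5]
position: [0.5123, -0.2306, 0.1165]
ft_force: [-0.6, -0.7, 0.1]
```

Run:
```python
from h import *
from rig import robot,camera
import cv2
o=robot.get_obs(); print(o["ft_force"],o["position"])
w=camera("wrist"); s=camera("scene"); t=camera("top")
I=cv2.INTER_CUBIC
a=cv2.resize(w["pixels"][150:270,200:320],(400,400),interpolation=I)
b=cv2.resize(s["pixels"][155:195,170:210],(400,400),interpolation=I)
im=np.hstack([a,b])
import pickle
pickle.dump((w,s,t,o),open("now.pkl","wb"))
cv2.imwrite("pics/c6.png",cv2.convertScaleAbs(im,alpha=2.5,beta=20))
R=Ro.from_quat(o["tool_rot"]).as_matrix()
f=lambda p:((p-[170,155])*10+[400,0]).round()
g=lambda p:((p-[200,150])/.3).round()
for z in(.1,.109,.116):
  for n,X in(("a",[.537,-.2434]),("b",[.486,-.2177])): print(z,n,f(proj(s,X+[z])),g(proj(w,X+[z])))
for dz in (0,10,22):
  for dx in(-15,15):
   for dy in(-9.5,9.5):
    X=o["position"]+R@np.array([dx,dy,dz])/1000; print("tip",dz,dx,dy,f(proj(s,X)),g(proj(w,X)))
```

```text
[-0.64851787 -0.69639676  0.08551356] [ 0.51226831 -0.23056475  0.11648311]
0.1 a [537. 283.] [191. 385.]
0.1 b [691. 204.] [192. 103.]
0.109 a [532. 258.] [191. 408.]
0.109 b [687. 180.] [192. 114.]
0.116 a [529. 239.] [191. 427.]
0.116 b [685. 161.] [192. 123.]
tip 0 -15 -9.5 [603. 167.] [107. 235.]
tip 0 -15 9.5 [551. 192.] [109. 336.]
tip 0 15 -9.5 [662. 207.] [280. 235.]
tip 0 15 9.5 [610. 234.] [278. 336.]
tip 10 -15 -9.5 [607. 193.] [111. 216.]
tip 10 -15 9.5 [556. 219.] [113. 313.]
tip 10 15 -9.5 [666. 234.] [275. 216.]
tip 10 15 9.5 [614. 261.] [273. 313.]
tip 22 -15 -9.5 [612. 225.] [116. 197.]
tip 22 -15 9.5 [561. 251.] [118. 288.]
tip 22 15 -9.5 [671. 266.] [270. 197.]
tip 22 15 9.5 [620. 293.] [269. 288.]
```

View pics/c6.png

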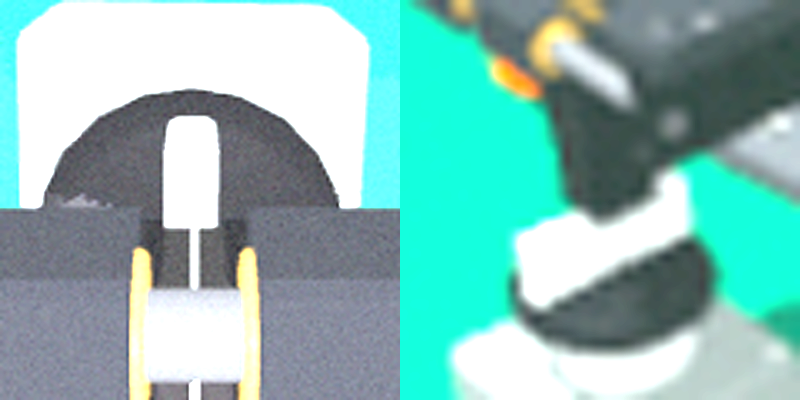

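Both views put the tips some 19 mm short of the nominal 22 mm ahead of the TCP when closed. The wing isn't touched yet, so I'll keep stepping on force.

```bash
for i in 1; do python3 -m pendant '[[[0,0,2],0],[[0,0,0],0]]'|grep -E "pos|force"; python3 -m pendant '[[[0,0,2],0],[[0,0,0],0]]'|grep -E "pos|force"; python3 -m pendant '[[[0,0,2],0],[[0,0,0],0]]'|grep -E "pos|force"; done
```

```text
position: [0.5126, -0.2307, 0.1151]
ft_force: [-0.1, 1.0, 4.6]
position: [0.5126, -0.2308, 0.1135]
ft_force: [-0.0, -0.0, 5.6]
position: [0.5126, -0.2307, 0.1119]
ft_force: [-1.7, 1.4, 10.0]
```

Contact came at TCP z ≈ 0.116, so the closed tips sit at the TCP. I'll press on to the hard stop at TCP ≈ 0.105.

```bash
python3 -m pendant '[[[0,0,2],0],[[0,0,2],0],[[0,0,0],0]]'|grep -E "time|pos|force"; python3 -m pendant '[[[0,0,2],0],[[0,0,1],0],[[0,0,0],0]]'|grep -E "pos|force"; python3 -m pendant '[[[0,0,2],0],[[0,0,1],0],[[0,0,0],0]]'|grep -E "pos|force"
```

```text
time: 6.88
position: [0.5126, -0.2307, 0.1073]
ft_force: [-1.0, 0.8, 6.5]
position: [0.5127, -0.2308, 0.1049]
ft_force: [-2.0, 1.7, 10.8]
position: [0.5128, -0.2309, 0.1047]
ft_force: [-4.7, 3.1, 27.4]
```

The hard stop is reached at 27 N (TCP 0.1047), and I expect it latched. Now lift, move beside the far end of the wing and look.

```bash
python3 -m pendant '[[[0,0,-12],0],[[0,0,-14],0],[[13,10,0],0],[[12,9,0],0],[[0,0,0],0]]'|grep -E "time|pos|force"
python3 - <<'E'
from h import *
from rig import robot,camera
import cv2
o=robot.get_obs(); totool(o,[.512,-.2297,.101])
w=camera("wrist"); s=camera("scene")
I=cv2.INTER_CUBIC
a=cv2.resize(w["pixels"][150:270,180:300],(400,400),interpolation=I)
b=cv2.resize(s["pixels"][155:195,170:210],(400,400),interpolation=I)
cv2.imwrite("pics/c7.png",cv2.convertScaleAbs(np.hstack([a,b]),alpha=2,beta=10))
g=lambda p:((p-[180,150])/.3).round()
R=Ro.from_quat(o["tool_rot"]).as_matrix()
for z in(.109,.116): print(z,[g(proj(w,X+[z])) for X in([.537,-.2434],[.486,-.2177])])
E
```

```text
time: 8.25
position: [0.5418, -0.2158, 0.1259]
ft_force: [0.6, 0.2, -0.1]
tool xyz shift mm [-25.7 -20.5  24.9] tool x yaw deg 63.6 pos [ 0.5418 -0.2158  0.1259] f [ 0.6  0.2 -0.1] t 8.25
0.109 [array([122., 291.]), array([113.,  -5.])]
0.116 [array([117., 305.]), array([107.,  -1.])]
```

View pics/c7.png

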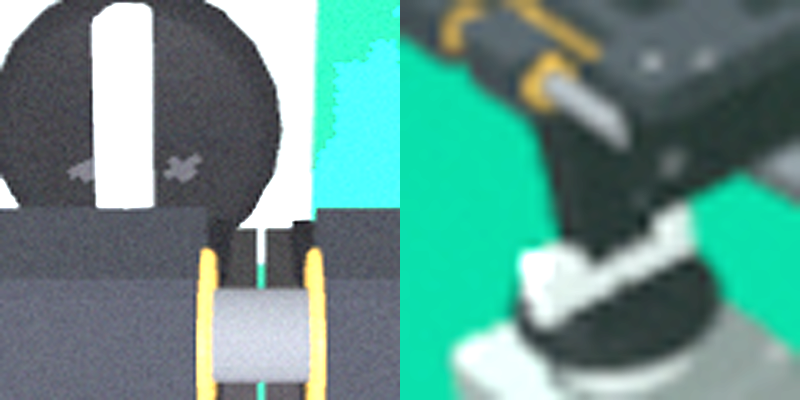

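The wing now sits lower, so it is latched. It is at wrist-crop column 123 and the finger's near edge at about 215, a gap of about 10 mm. Descend beside it and approach.

```bash
python3 -m pendant '[[[0,0,12],0],[[0,0,12],0],[[0,0,0],0]]'|grep -E "time|pos|force"; python3 -m pendant '[[[-6,0,0],0],[[0,0,0],0]]'|grep -E "pos|force"; python3 -m pendant '[[[-3,0,0],0],[[0,0,0],0]]'|grep -E "pos|force";python3 -m pendant '[[[-3,0,0],0],[[0,0,0],0]]'|grep -E "pos|force"
```

```text
time: 8.72
position: [0.5393, -0.2162, 0.1009]
ft_force: [-0.5, -0.2, -1.2]
position: [0.538, -0.2229, 0.103]
ft_force: [0.1, 0.0, 0.6]
position: [0.5366, -0.2251, 0.1029]
ft_force: [-0.2, 0.0, -0.1]
position: [0.5351, -0.2276, 0.1027]
ft_force: [-0.7, -0.3, 0.0]
```

```bash
python3 -m pendant '[[[-3,0,0],0],[[0,0,0],0]]'|grep -E "time|pos|force"; python3 -m pendant '[[[-3.7,2,0],10],[[0,0,0],0]]'|grep -E "pos|force"; python3 -m pendant '[[[-3.7,2,0],10],[[0,0,0],0]]'|grep -E "pos|force"
```

```text
time: 9.72
position: [0.5347, -0.2285, 0.1027]
ft_force: [2.5, 5.9, 0.6]
position: [0.5352, -0.2327, 0.1027]
ft_force: [3.5, 5.0, 0.6]
position: [0.5354, -0.2375, 0.1035]
ft_force: [4.3, 4.6, 5.7]
```

```bash
python3 -m pendant '[[[-3.7,2,0],10],[[0,0,0],0]]'|grep -E "time|pos|force"
python3 - <<'E'
from h import *
from rig import robot,camera
import cv2
s=camera("scene");t=camera("top");print(robot.get_obs()["ft_force"])
b=cv2.resize(s["pixels"][155:195,170:210],(400,400),interpolation=cv2.INTER_CUBIC)
c=cv2.resize(t["pixels"][170:220,320:370],(400,400),interpolation=cv2.INTER_CUBIC)
cv2.imwrite("pics/c8.png",cv2.convertScaleAbs(np.hstack([c,b]),alpha=1.7,beta=10))
E
```

```text
time: 10.48
position: [0.5345, -0.2415, 0.1038]
ft_force: [4.5, 5.9, 4.2]
[3.85581207 6.01042006 4.7732648 ]
```

View pics/c8.png

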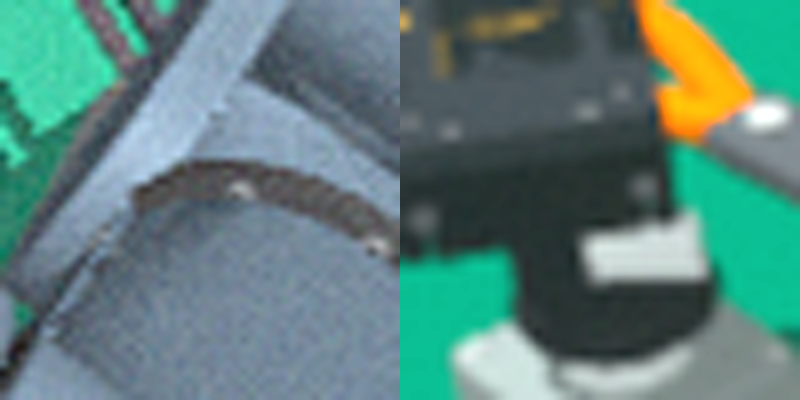

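The wing has turned markedly. The upward force suggests the head is rising under the tip. I'll lift slightly and turn a bit more to be sure.

```bash
python3 -m pendant '[[[0,0,-1.5],0],[[-3,1.6,-1.5],8],[[0,0,0],0]]'|grep -E "time|pos|force"; python3 -m pendant '[[[6,0,-3],0],[[10,0,-4],0],[[5,0,-20],0],[[0,0,-25],0],[[0,0,-25],0],[[30,-20,-10],0],[[30,0,0],0],[[0,0,0],0]]'|grep -E "time|pos|force"
python3 - <<'E'
from h import *
from rig import robot,camera
import cv2
s=camera("scene");t=camera("top")
b=cv2.resize(s["pixels"][155:205,165:215],(400,400),interpolation=cv2.INTER_CUBIC)
c=cv2.resize(t["pixels"][170:220,320:370],(400,400),interpolation=cv2.INTER_CUBIC)
cv2.imwrite("pics/c9.png",cv2.convertScaleAbs(np.hstack([c,b]),alpha=1.7,beta=10))
for z in(.109,.116): print(z,[((proj(s,X+[z])-[165,155])*8+[400,0]).round() for X in([.537,-.2434],[.486,-.2177])])
totool(robot.get_obs(),[.502,.2257,.11])
E
```

```text
time: 10.95
position: [0.5331, -0.2442, 0.1068]
ft_force: [5.5, 6.6, 3.2]
time: 11.95
position: [0.5965, -0.1921, 0.193]
ft_force: [-0.1, -0.6, 0.0]
0.109 [array([546., 207.]), array([670., 144.])]
0.116 [array([543., 191.]), array([668., 129.])]
tool xyz shift mm [  96.7 -417.4   82.3] tool x yaw deg 25.5 pos [ 0.5944 -0.1927  0.1923] f [-0.5  0.2  0.4] t 12.05
```

View pics/c9.png

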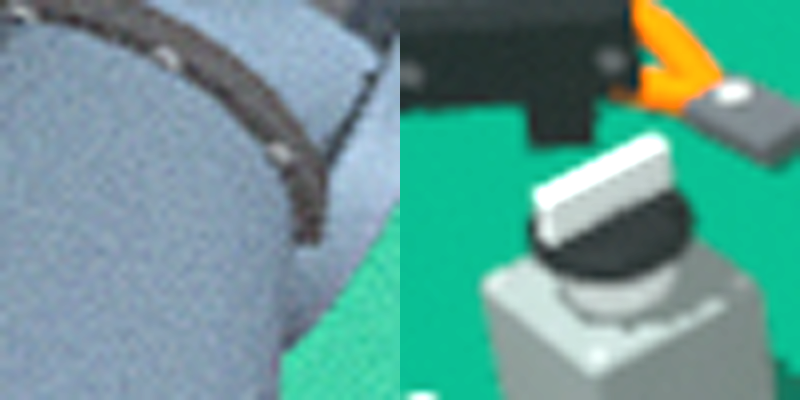

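The wing looks back at rest and up, matching z = 0.116. I'll confirm numerically against the first image while moving to the reset button.

```bash
python3 -m pendant '[[[12,-52,0],0],[[12,-52,0],0],[[12,-52,0],0],[[12,-52,0],0],[[12,-52,0],0],[[12,-52,0],0],[[12,-52,0],0],[[12,-52,0],0]]'|grep -E "time|pos|force"
python3 - <<'E'
from h import *
from rig import robot,camera
import cv2,pickle
d=pickle.load(open("cams.pkl","rb")); n=pickle.load(open("now.pkl","rb"))
s=camera("scene");t=camera("top")
for nm,c,x,y in(("scene",s,178,168),("top",t,332,180)):
    tp=d[nm]["pixels"][y:y+26,x:x+26]
    r=cv2.matchTemplate(c["pixels"][y-6:y+32,x-6:x+32],tp,cv2.TM_CCOEFF_NORMED); print(nm,cv2.minMaxLoc(r))
for nm,c in(("scene",s),("top",t)): print(nm, cv2.absdiff(c["pixels"],d[nm]["pixels"])[165:225,165:230 if nm=="scene" else 380].mean())
totool(robot.get_obs(),[.502,.2257,.10])
E
```

```text
time: 13.05
position: [0.5022, 0.2245, 0.1925]
ft_force: [1.2, 0.1, -0.8]
scene (-0.3146095871925354, 0.9997868537902832, (1, 0), (6, 6))
top (-0.2577509582042694, 0.996399998664856, (9, 10), (6, 6))
scene 4.691196581196581
top 7.778682170542636
tool xyz shift mm [ 0.5  2.2 92.5] tool x yaw deg 25.7 pos [0.5008 0.2274 0.1925] f [ 0.8 -0.9 -0.3] t 13.15
```

The scene template matches the initial picture at 0.9998 with zero shift, so the button is out and at rest. Now the reset press.

```bash
python3 -m pendant '[[[0.5,2,30],0],[[0,0,40],0],[[0,0,30],0],[[0,0,12],0],[[0,0,0],0]]'|grep -E "time|pos|force";  python3 - <<'E'
from h import *
from rig import robot,camera
import cv2
w=camera("wrist");s=camera("scene");o=robot.get_obs()
totool(o,[.502,.2257,.072])
a=cv2.resize(w["pixels"],(400,300))
a2=np.zeros((400,400,3),np.uint8);a2[:300]=a
b=cv2.resize(s["pixels"][190:240,310:360],(400,400),interpolation=cv2.INTER_CUBIC)
cv2.imwrite("pics/c10.png",cv2.convertScaleAbs(np.hstack([a2,b]),alpha=1.7,beta=10))
print(proj(w,[.502,.2257,.072])*.78,proj(w,o["position"])*.78)
E
```

```text
time: 13.78
position: [0.5042, 0.2216, 0.0802]
ft_force: [0.6, 0.6, 0.0]
tool xyz shift mm [-1.5 -4.5  9.6] tool x yaw deg 25.4 pos [0.5053 0.2223 0.0816] f [ 0.3  0.3 -0.2] t 13.875
[201.72046278 173.91375148] [203.72493901 184.06065206]
```

View pics/c10.png

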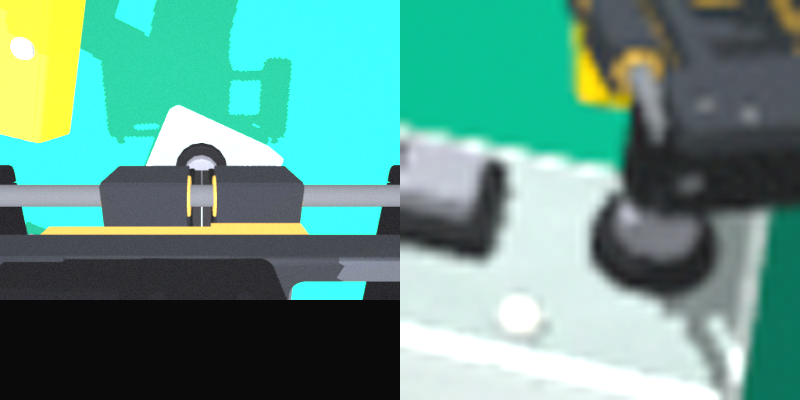

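The fingers are over the round cap (wrist view column 202), about 4 mm off in y. Correct that and press to the stop.

```bash
python3 -m pendant '[[[-1,-4,0],0],[[0,0,6],0],[[0,0,3],0],[[0,0,0],0]]'|grep -E "time|pos|force"; python3 -m pendant '[[[0,0,3],0],[[0,0,2],0],[[0,0,0],0]]'|grep -E "pos|force"; python3 -m pendant '[[[0,0,2],0],[[0,0,0],0]]'|grep -E "pos|force"
```

```text
time: 14.38
position: [0.5016, 0.226, 0.0716]
ft_force: [-0.5, 1.2, 2.0]
position: [0.5017, 0.226, 0.0667]
ft_force: [-1.8, 2.1, 4.6]
position: [0.5017, 0.226, 0.0659]
ft_force: [-3.2, 1.0, 12.9]
```

```bash
python3 -m pendant '[[[0,0,1.5],0],[[0,0,0],0]]'|grep -E "pos|force"; python3 -m pendant '[[[0,0,-10],0],[[0,0,-30],0],[[0,0,-40],0],[[0,0,-40],0],[[20,-30,0],0],[[30,-40,0],0],[[30,-40,0],0],[[0,0,0],0]]'|grep -E "time|pos|force"
python3 - <<'E'
from h import *
from rig import robot,camera
import cv2,pickle
d=pickle.load(open("cams.pkl","rb"))
s=camera("scene");t=camera("top")
for nm,c,x,y,k in(("scene",s,178,168,26),("scene",s,330,205,22),("scene",s,303,202,22),("scene",s,248,203,36),("scene",s,314,246,18),("scene",s,180,150,34),("top",t,332,180,26),("top",t,162,188,20),("top",t,350,170,14)):
    tp=d[nm]["pixels"][y:y+k,x:x+k]
    r=cv2.matchTemplate(c["pixels"][y-6:y+k+6,x-6:x+k+6],tp,cv2.TM_CCOEFF_NORMED); print(nm,x,y,cv2.minMaxLoc(r)[1::2])
print(robot.get_obs()["ft_force"])
E
```

```text
position: [0.5017, 0.226, 0.0657]
ft_force: [-6.2, 0.4, 22.3]
time: 16.25
position: [0.5273, 0.3624, 0.1825]
ft_force: [-1.0, -0.4, 0.3]
scene 178 168 (0.9997979998588562, (6, 6))
scene 330 205 (0.999750018119812, (6, 6))
scene 303 202 (0.9997801780700684, (6, 6))
scene 248 203 (0.9998878836631775, (6, 6))
scene 314 246 (0.9990618228912354, (6, 6))
scene 180 150 (0.9998560547828674, (6, 6))
top 332 180 (0.9963698387145996, (6, 6))
top 162 188 (0.9958953261375427, (6, 6))
top 350 170 (0.9878752827644348, (6, 6))
[ 0.1921083  -0.53191453  0.28225797]
```

```bash
python3 -c "
from rig import order; print(order.hand_in())"
```

```text
the job is handed in; nothing more can be done
None
```

The stop check is done and handed in at about 16 s of the 42 s allowed. All contact was with the closed fingertips, and nothing was gripped.

- **Stop button pressed:** I pushed the grey station's wing down to its hard stop, with 27 N at the end. The next picture showed it resting lower, so it had latched.
- **Wing turned:** I pushed one end of the wing clockwise about 35° (tool turned 38°), and the head rose under the fingertip. After I let go, the wing matched the first picture at 0.9998 with no shift, so it is out and back at its starting angle.
- **Reset button:** I pressed the round button on the aluminium box down about 6 mm to its stop, with 22 N at the end, and let it come up. The last check matches the first picture.
- **Everything else:** The square button, bottle, adapter, connector and crimper area matched their first pictures with no shift; I did not check the bin or screwdriver one by one. The arm ended clear at about 0 N.

**One disagreement:** the closed fingertips were level with the TCP, not 22 mm ahead of it as stated. I went by force and pictures instead.

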